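Slide the board tray into the fume hood and close the sash

ROBOT

A 6-joint arm with a two-finger parallel gripper is mounted at the origin on the work surface. World frame = base frame: x ahead of the robot, y to its left, z up, the work surface at z = 0. Lengths are in m, angles in rad, forces in N, time in s.
With the tool pointing down it reaches from about 0.375 to 0.975 m from the base axis. Payload 3.8 kg.
Tool frame: the origin (TCP) lies midway between the tips of the shut fingers; the grasp point (between the pads) lies 19 mm behind it; z points along the fingers, y is the line along which they close (so a half turn about z gives the same grasp; the last joint's range is limited). The gripper opens to 88 mm and grips with 3 to 60 N. Pads are 18 mm wide; open, the fingers measure 123 mm over their backs; the gripper's body (75 mm by 187 mm) begins 45 mm behind the grasp point.
Start: joints at [1.133, 0.264, 1.604, -0, 1.274, -0.037], TCP at [0.263, 0.622, 0.239] pointing down, gripper open.
Joint ranges: [-2.63, 2.63], [-0.94, 2.18], [0.31, 2.57], [-1.31, 4.45], [0, 2.66], [-2.55, 2.55]. Speed limits (rad/s): [2.57, 2.57, 3.14, 3.14, 3.14, 3.14].

INTERFACE

Orientations are given as a unit quaternion [w, x, y, z].
In Python, from rig import robot gives the robot as it stands.
- The arm moves only by the shell command python3 -m pendant 'ROWS' [FORCE]. ROWS is JSON, a list of rows, each an object of numbers: "fingers": the closure, from -1 (fully open) to 1 (shut); "dx", "dy", "dz": the shift along the tool's x, y, z in mm; "wx", "wy", "wz": the turn, a rotation vector about the tool's x, y, z in degrees. In form: [{"fingers": .., "dx": .., "dy": .., "dz": .., "wx": .., "wy": .., "wz": ..}, ...]. A call has 1 to 10 rows; each row is the pose to reach, as a shift and turn from the pose commanded when the call began, along the tool's axes at that moment; what a row does not reach only later rows make up. A row lasts 1/10 s, in which the tool goes at most 50 mm and 8.59 degrees, less where a joint would pass 70% of its speed; a pose out of reach is approached as far as the arm can. A call with a gripper value outside its range is refused whole. The fingers move at their own pace and stop on an object; FORCE is the grip in N (left out, the last holds). Time passes only in rows, so rows that repeat a pose let the fingers close. It gives the time, the measured TCP pose, the force, the opening and the grip force at its end, in the units of the state.
- robot.sense(): the state, without advancing time (a new reading comes with each control period).
- robot.snapshot(name): name is "side" or "top" or "wrist"; returns the picture (420x560x3 uint8, red, green, blue); there is no depth.
- robot.get_calibration(name): a dict with "mtx" (3x3 intrinsics, pixels), "dist" ([k1, k2, p1, p2, k3] as OpenCV has them; the pictures are not rectified), "R" (3x3) and "t" (3): a world point X has camera coordinates R X + t. Camera axes: x right, y down, z forward; pixel columns grow to the right and rows downward; lengths in m; the calibration is good to about 2 mm. A picture is of the moment at which its call begins: read the wrist's pose just before it. get_calibration takes no time and is no camera call; for the wrist camera it gives the pose at the moment of the call.
- robot.job_done(): hands the job in; it is judged then, once.
The state is a dict: "clock": time; "qpos": joint angles; "joint_velocities": joint speeds; "joint_efforts": joint torques, N m; "position": TCP position; "tool_rot": TCP orientation; "ft_force": force on the tool from outside, world axes, zero at the start; "ft_torque": the same for the moment, N m; "grip_width": finger opening in m; "gripper_force": force on a finger pad.
Only numpy, scipy, OpenCV 4.12 (cv2) and the standard library are available. Lean on these libraries where they do the work, as an engineer would, in place of code of your own. Each camera call takes 0.05 s, during which the arm holds its last target. There are 200 camera calls.

TASK

Raise the sash of the solder fume hood by its yellow bar, slide the tray with the circuit board stand in between the guide rails until it meets the stop at the back, then lower the sash fully again; the tray's long handle stays sticking out through the air gap below it. Keep the board stand standing on its tray, never let it touch the hood or the sash, and leave the tape roll, solder spool and cutters where they are.

Things in the scene. Friction and masses are not known exactly. Their poses are not given: they have to be found in the camera images.
- hood: Bench-top fume hood fixed to the bench: no floor, clear sides and roof, white back, blue frame; 380 wide, 265 deep, roof 210 high. Origin on the bench at the middle of the sash plane; +x points into the hood (away from the robot, turned by its yaw), y across, z up. Blue sash tracks 30 x 20, 310 high, stand at x = 0, y = +/-180.
- lane (a point): Middle of the mouth of the tray's lane, on the bench, hood x = 5, y = 0. Two black guide rails 12 high make a lane 132 wide about hood y = 0 from hood x = 40 on, flared to about 180 wide at the mouth; a black stop bar 14 high ends it, near face at hood x = 130. Tray home: its plate's far edge on that face, its origin at hood x = 80, y = 0, its x along the hood's.
- sash (a joint): Height of the clear sliding sash in m: 0 fully down, 0.10 fully up. Down, its lower edge is 45 mm and its upper edge 200 mm above the bench (air gap below). The sash is 336 wide, 14 thick at its rails and slides straight up in the tracks; it stays where it is left; about 11 N raises it, about 3 N pushes it down.
- sash_bar (a point): Centre of the yellow pull bar of the sash: 14 x 14 section, 140 long across the hood (hood y), 55 in front of the sash plane (hood x = -55), 190 above the bench when the sash is down; moves with the sash. Arms at its ends (y = +/-76) join it to the sash's top rail; 41 is free between bar and rail. The bar can be pinched from above.
- tray: Loose aluminium tray, about 0.28 kg, lying on the bench: plate 100 (x) x 120 (y), 4 thick, rim 12 high. Origin at the centre of the plate's underside. A handle strip 16 wide, 8 high runs along its -x axis to an upright orange grip.
- tray_grip (a point): Point in the orange upright grip block at the end of the tray's handle: block 36 long (tray x), 16 wide (tray y), 46 high from the bench, centred 200 mm from the tray's origin along its -x; this point is 30 mm above the bench. When the tray is home it stands 120 mm in front of the sash plane.
- board_stand: Loose dark steel foot 52 x 70 x 16 with a green circuit board held upright, 80 high in all, about 0.16 kg, standing in the tray. Origin at the centre of its underside (4 mm above the bench on the tray), z up.
- tape: Bystander: black roll of tape, 100 across, 48 high, lying flat. Origin at the centre of its underside.
- spool: Bystander: small white and silver solder spool, 54 across, 38 high. Origin at the centre of its underside.
- cutters: Bystander: green-handled flush cutters lying flat, about 125 long along x, 60 wide, 14 high. Origin on the bench near the middle.
There are look-alikes about, which are no part of the job. Leave any blue, orange or red look-alike of the board_stand alone.

How it is judged:
By the outcome, as a careful person would: the job done as asked, in the order asked, and still so for the second after the job is handed in, with the robot touching nothing.
It also fails if it takes over 72 s, if anything falls off the work surface, if the arm or the gripper's body presses on something with over 40 N, if the wrist force passes 120 N, or if a joint passes its speed limit or range.

## Working session

There is one attempt and no reset: what is moved stays moved. The work goes in short steps, Python scripts to look and compute and a shell command to move; the robot and the scene stay as the last step left them, time stands still between calls to the robot, and variables do not carry over. Pictures are saved under pics/ and viewed, at most 10 in all, crops included, and the job is handed in when it is done.

```bash
ls; mkdir -p pics
python3 - <<'E'
from rig import robot
import cv2
s=robot.sense(); print({k:s[k] for k in('clock','position','tool_rot','qpos','ft_force','grip_width')})
for n in('side','top'):
    cv2.imwrite(f'pics/{n}0.png',robot.snapshot(n)[:,:,::-1])
    c=robot.get_calibration(n);print(n,c)
E
```

```text
pics
{'clock': 0.0, 'position': array([0.26304028, 0.62088099, 0.23741624]), 'tool_rot': array([-2.68783651e-04,  1.99059770e-01,  9.79986744e-01, -1.05670076e-03]), 'qpos': array([ 1.13311572e+00,  2.64732645e-01,  1.60534729e+00,  2.69037274e-05,
        1.27369327e+00, -3.68914805e-02]), 'ft_force': array([-0.8007366 , -0.23718267, -0.06568097]), 'grip_width': 0.08826127726767284}
side {'mtx': array([[505.35926254,   0.        , 283.3781872 ],
       [  0.        , 505.35926254, 218.95529689],
       [  0.        ,   0.        ,   1.        ]]), 'dist': array([-0.0179338,  0.       ,  0.       ,  0.       ,  0.       ]), 'R': array([[ 0.84552391, -0.53393369, -0.00203528],
       [-0.33279322, -0.52401443, -0.78400099],
       [ 0.41753802,  0.66356891, -0.62075624]]), 't': array([-0.45944183,  0.28885372,  1.08023937])}
top {'mtx': array([[394.41351801,   0.        , 279.409287  ],
       [  0.        , 394.41351801, 209.15515838],
       [  0.        ,   0.        ,   1.        ]]), 'dist': array([-0.02436634,  0.        ,  0.        ,  0.        ,  0.        ]), 'R': array([[ 0.09341875, -0.99562174,  0.00320716],
       [-0.96926017, -0.09168073, -0.22831856],
       [ 0.22761296,  0.01822066, -0.9735812 ]]), 't': array([-0.01400166,  0.59651725,  1.1185198 ])}
```

View pics/top0.png

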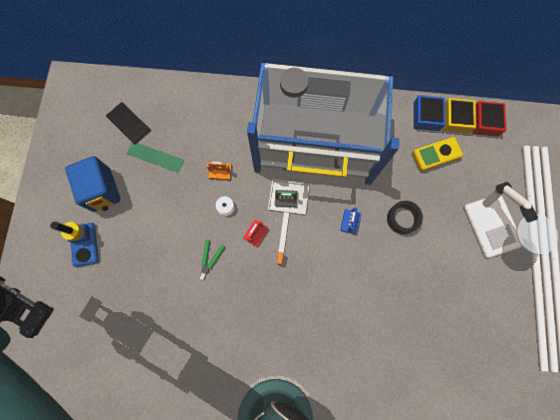

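View pics/side0.png

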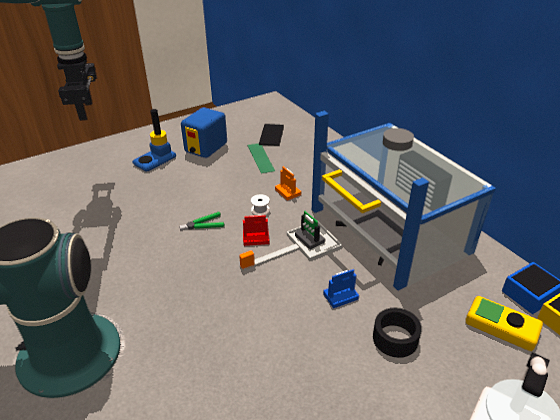

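The top view shows the hood with its yellow bar at about (318,168), and the tray at (289,197) with its grip at (281,258). The stand candidates are green on a dark foot in the tray (287,197), orange (219,171), red (256,233) and blue (351,221). The green one in the tray fits the description. I'll confirm it in an enlarged crop.

Run:
```python
import cv2
a=cv2.imread('pics/top0.png')[140:270,240:400]; cv2.imwrite('pics/top_c.png',cv2.resize(a,None,fx=4.5,fy=4.5,interpolation=cv2.INTER_CUBIC))
a=cv2.imread('pics/side0.png')[100:295,230:440]; cv2.imwrite('pics/side_c.png',cv2.resize(a,None,fx=3,fy=3,interpolation=cv2.INTER_CUBIC))
```

```text
(no output)
```

View pics/top_c.png

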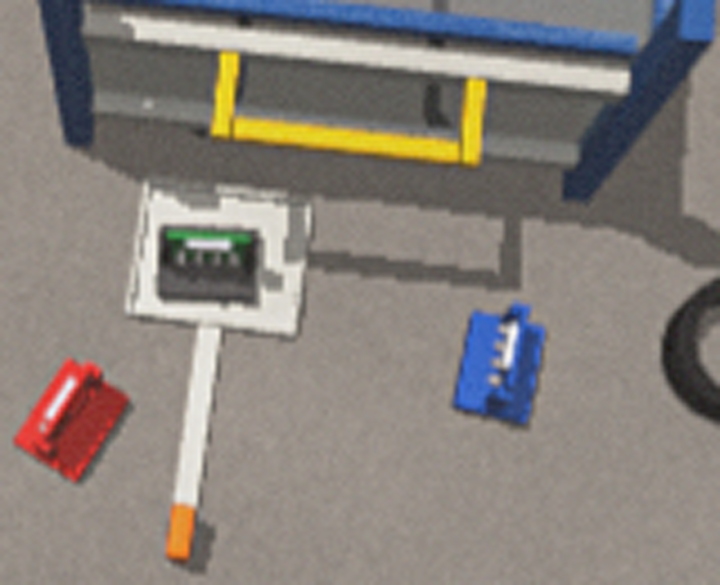

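View pics/side_c.png

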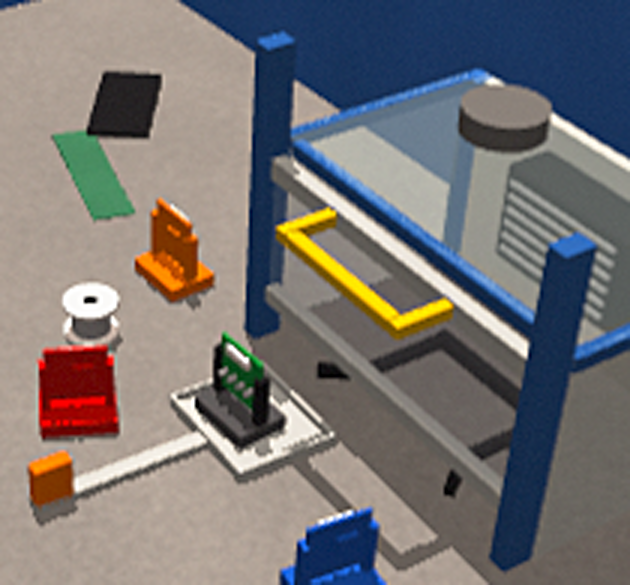

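The crops confirm it: the green board on a dark foot stands in the tray. Bar crop pixels run (235,127) to (462,150). The track feet are near (80,144) and (577,199).

```bash
cat > h.py <<'E'
import numpy as np,cv2
from rig import robot
from scipy.spatial.transform import Rotation as Ro
def ray(n,p,z,c=None):
    c=c or robot.get_calibration(n)
    u=cv2.undistortPoints(np.array([[p]],float),c['mtx'],c['dist'])[0,0]
    R,t=np.array(c['R']),np.array(c['t']); C=-R.T@t; d=R.T@np.r_[u,1]
    return (C+d*(z-C[2])/d[2])
def proj(n,X,c=None):
    c=c or robot.get_calibration(n); R=np.array(c['R'])
    return cv2.projectPoints(np.array(X,float).reshape(-1,3),cv2.Rodrigues(R)[0],np.array(c['t']),c['mtx'],c['dist'])[0][:,0]
def tool():
    s=robot.sense(); q=s['tool_rot']; return np.array(s['position']),Ro.from_quat([q[1],q[2],q[3],q[0]])
E
python3 - <<'E'
from h import *
T=lambda p,z:ray('top',(p[0]/4.5+240-.4,p[1]/4.5+140-.4),z)
S=lambda p,z:ray('side',(p[0]/3+230-.3,p[1]/3+100-.3),z)
for n,f,z,ps in [('bar T',T,.197,[(235,122),(462,145),(211,131),(480,158)]),('bar S',S,.197,[(278,232),(398,324),(300,230),(410,315)]),
 ('trk T',T,0,[(67,145),(92,142),(565,200),(588,197)]),('trk S',S,0,[(248,335),(272,334),(492,560),(515,570)]),
 ('rim T',T,.012,[(148,183),(312,205),(295,337),(127,313)]),('rim S',S,.012,[(172,395),(238,358),(338,436),(238,470)]),
 ('gripT',T,.046,[(173,505),(195,508),(187,550),(166,547)]),('gripS',S,.046,[(30,465),(65,452),(73,460),(38,473)]),('foot',T,.02,[(160,230),(258,232),(256,290),(158,290)])]:
    P=np.array([f(p,z) for p in ps]);print(n,np.round(P[:,:2]*1000).tolist(),'mean',np.round(P.mean(0)*1000,1))
print([np.round(-np.array(c['R']).T@c['t'],3) for c in map(robot.get_calibration,('top','side'))])
E
```

```text
bar T [[688.0, 17.0], [686.0, -122.0], [681.0, 31.0], [679.0, -134.0]] mean [683.4 -52.  197. ]
bar S [[675.0, 27.0], [679.0, -125.0], [693.0, 19.0], [694.0, -121.0]] mean [685.2 -50.2 197. ]
trk T [[728.0, 136.0], [732.0, 118.0], [721.0, -226.0], [725.0, -242.0]] mean [726.5 -53.6   0. ]
trk S [[727.0, 132.0], [747.0, 121.0], [722.0, -222.0], [730.0, -240.0]] mean [731.6 -52.4   0. ]
rim T [[701.0, 74.0], [696.0, -44.0], [599.0, -39.0], [605.0, 80.0]] mean [650.4  17.6  12. ]
rim S [[607.0, 83.0], [689.0, 95.0], [701.0, -43.0], [601.0, -32.0]] mean [649.6  25.5  12. ]
gripT [[469.0, 34.0], [469.0, 19.0], [441.0, 22.0], [441.0, 36.0]] mean [455.1  28.   46. ]
gripS [[437.0, 35.0], [470.0, 34.0], [470.0, 21.0], [438.0, 23.0]] mean [453.7  28.2  46. ]
foot [[665.0, 62.0], [670.0, -7.0], [628.0, -9.0], [622.0, 59.0]] mean [646.4  26.3  20. ]
[array([0.325, 0.02 , 1.225]), array([ 0.034, -0.811,  0.896])]
```

```bash
cat >> h.py <<'E'
def go(p,ay,tilt=0):
    """print tool-frame move to TCP p (mm) with tool y at world angle ay deg, tool leaning back tilt deg about world y"""
    P,R=tool(); a=np.radians(ay); y=np.r_[np.cos(a),np.sin(a),0]; z=np.r_[0,0,-1]
    G=Ro.from_matrix(np.c_[np.cross(y,z),y,z])
    G=Ro.from_euler('y',-tilt,degrees=True)*G
    d=R.inv().apply(np.array(p)-P*1000); w=(R.inv()*G).as_rotvec(degrees=True)
    s=robot.sense(); print('t',round(s['clock'],2),'P',np.round(P*1000,1),'F',np.round(s['ft_force'],1),'w',round(s['grip_width']*1000,1),'q',np.round(s['qpos'],2),'| d',np.round(d,1),'w',np.round(w,1))
E
python3 - <<'E'
from h import *
c=robot.get_calibration('wrist');P,R=tool()
C=-np.array(c['R']).T@c['t'];print('cam in tool',R.inv().apply(C-P),'fwd',R.inv().apply(np.array(c['R'])[2]))
go((450,0,330),-1)
E
```

```text
cam in tool [ 0.08002176 -0.00041914 -0.14516996] fwd [-3.08650162e-01  3.17301537e-04  9.51175576e-01]
t 0.1 P [263.1 620.9 237.5] F [0.4 0.4 0.7] w 88.0 q [ 1.13  0.26  1.61 -0.    1.27 -0.04] | d [-414.3 -499.   -91.5] w [-0.1  0.1 68. ]
```

```bash
python3 -m pendant '[{"fingers":0.18,"dx":0,"dy":0,"dz":-92,"wz":8},{"fingers":0.18,"dx":-40,"dy":-40,"dz":-92,"wz":16},{"fingers":0.18,"dx":-80,"dy":-80,"dz":-92,"wz":24},{"fingers":0.18,"dx":-414,"dy":-499,"dz":-92,"wz":68},{"fingers":0.18,"dx":-414,"dy":-499,"dz":-92,"wz":68},{"fingers":0.18,"dx":-414,"dy":-499,"dz":-92,"wz":68},{"fingers":0.18,"dx":-414,"dy":-499,"dz":-92,"wz":68},{"fingers":0.18,"dx":-414,"dy":-499,"dz":-92,"wz":68},{"fingers":0.18,"dx":-414,"dy":-499,"dz":-92,"wz":68},{"fingers":0.18,"dx":-414,"dy":-499,"dz":-92,"wz":68}]' 40; python3 -c "
from h import *
go((500,-53,330),-1)"
```

```text
t 0.1 P [263.1 620.9 237.5] F [0.4 0.4 0.7] w 88.0 q [ 1.13  0.26  1.61 -0.    1.27 -0.04] | d [-481.1 -528.3  -91.5] w [-0.1  0.1 68. ]validation failed for argument at $[0]...
```

```bash
python3 -m pendant '[{"fingers":0.18,"dx":0,"dy":0,"dz":-92,"wx":0,"wy":0,"wz":8},{"fingers":0.18,"dx":-40,"dy":-40,"dz":-92,"wx":0,"wy":0,"wz":16},{"fingers":0.18,"dx":-80,"dy":-80,"dz":-92,"wx":0,"wy":0,"wz":24},{"fingers":0.18,"dx":-414,"dy":-499,"dz":-92,"wx":0,"wy":0,"wz":68},{"fingers":0.18,"dx":-414,"dy":-499,"dz":-92,"wx":0,"wy":0,"wz":68},{"fingers":0.18,"dx":-414,"dy":-499,"dz":-92,"wx":0,"wy":0,"wz":68},{"fingers":0.18,"dx":-414,"dy":-499,"dz":-92,"wx":0,"wy":0,"wz":68},{"fingers":0.18,"dx":-414,"dy":-499,"dz":-92,"wx":0,"wy":0,"wz":68},{"fingers":0.18,"dx":-414,"dy":-499,"dz":-92,"wx":0,"wy":0,"wz":68},{"fingers":0.18,"dx":-414,"dy":-499,"dz":-92,"wx":0,"wy":0,"wz":68}]' 40; python3 -c "
from h import *
go((500,-53,330),-1)"
```

```text
clock: 1.1
position: [0.3924, 0.1999, 0.3289]
tool_rot: [0.0, 0.713, 0.701, -0.0]
ft_force: [1.4, -0.1, 0.1]
grip_width: 0.0362
gripper_force: 0.0
t 1.1 P [392.4 199.9 328.9] F [ 1.4 -0.1  0.1] w 36.2 q [ 0.41 -0.24  1.95 -0.    1.43  0.43] | d [-251.1  111.8   -1.1] w [-0.  0.  0.]
```

```bash
python3 -m pendant '[{"fingers":0.18,"dx":-251,"dy":40,"dz":0,"wx":0,"wy":0,"wz":0},{"fingers":0.18,"dx":-251,"dy":60,"dz":0,"wx":0,"wy":0,"wz":0},{"fingers":0.18,"dx":-251,"dy":80,"dz":0,"wx":0,"wy":0,"wz":0},{"fingers":0.18,"dx":-251,"dy":100,"dz":0,"wx":0,"wy":0,"wz":0},{"fingers":0.18,"dx":-254,"dy":150,"dz":0,"wx":0,"wy":0,"wz":0},{"fingers":0.18,"dx":-258,"dy":200,"dz":0,"wx":0,"wy":0,"wz":0},{"fingers":0.18,"dx":-258,"dy":250,"dz":0,"wx":0,"wy":0,"wz":0},{"fingers":0.18,"dx":-258,"dy":298,"dz":20,"wx":0,"wy":0,"wz":0},{"fingers":0.18,"dx":-258,"dy":298,"dz":50,"wx":0,"wy":0,"wz":0},{"fingers":0.18,"dx":-258,"dy":298,"dz":60,"wx":0,"wy":0,"wz":0}]'; python3 -c "
from h import *
go((686.5,-53,171),-1)
c=robot.get_calibration('wrist')
im=robot.snapshot('wrist')[:,:,::-1].copy()
cv2.imwrite('pics/w1.png',im); import pickle; pickle.dump(c,open('c1.pkl','wb'))
print(proj('wrist',[[.6865,-.053,.197],[.688,.017,.197],[.685,-.123,.197]],c))"
```

```text
clock: 2.1
position: [0.6886, -0.0618, 0.2653]
tool_rot: [-0.001, 0.713, 0.701, -0.001]
ft_force: [0.2, -0.6, -1.0]
grip_width: 0.0361
gripper_force: 0.0
t 2.1 P [688.6 -61.8 265.3] F [ 0.2 -0.6 -1. ] w 36.1 q [-0.13  0.28  1.53  0.    1.33 -0.11] | d [ 8.7 -2.  94.3] w [-0.1 -0.  -0. ]
[[279.54509447 208.57269128]
 [279.6633417   99.97350208]
 [279.47188552 298.25081968]]
```

View pics/w1.png

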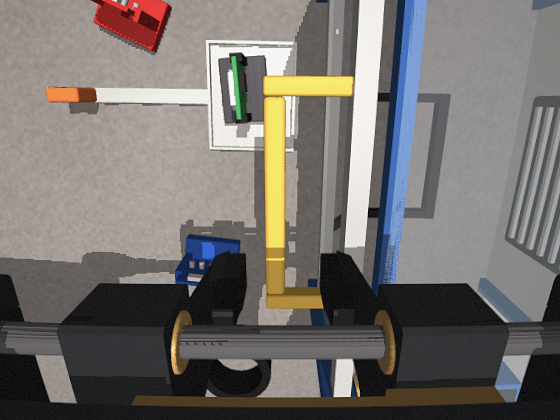

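The wrist view shows the bar's axis at column 276, where 279.5 was predicted. So the bar sits about 2.5 mm closer, at x ≈ 0.684.

```bash
python3 -m pendant '[{"fingers":0.18,"dx":9,"dy":-4,"dz":20,"wx":0,"wy":0,"wz":0},{"fingers":0.18,"dx":9,"dy":-4,"dz":50,"wx":0,"wy":0,"wz":0},{"fingers":0.18,"dx":9,"dy":-4,"dz":75,"wx":0,"wy":0,"wz":0},{"fingers":0.18,"dx":9,"dy":-4,"dz":94,"wx":0,"wy":0,"wz":0},{"fingers":0.18,"dx":9,"dy":-4,"dz":94,"wx":0,"wy":0,"wz":0},{"fingers":0.6,"dx":9,"dy":-4,"dz":94,"wx":0,"wy":0,"wz":0},{"fingers":0.9,"dx":9,"dy":-4,"dz":94,"wx":0,"wy":0,"wz":0},{"fingers":0.9,"dx":9,"dy":-4,"dz":94,"wx":0,"wy":0,"wz":0},{"fingers":0.9,"dx":9,"dy":-4,"dz":94,"wx":0,"wy":0,"wz":0}]' 50; python3 -c "
from h import *
go((684.5,-53,171),-1)"
```

```text
clock: 3.05
position: [0.6831, -0.0521, 0.1773]
tool_rot: [0.001, 0.713, 0.701, 0.001]
ft_force: [-1.6, -0.2, 2.0]
grip_width: 0.0133
gripper_force: 50.0
t 3.05 P [683.1 -52.1 177.3] F [-1.6 -0.2  2. ] w 13.3 q [-0.11  0.32  1.65 -0.    1.17 -0.1 ] | d [-0.9  1.4  6.3] w [0.1 0.  0. ]
```

```bash
python3 -m pendant '[{"fingers":0.9,"dx":0,"dy":0,"dz":-5,"wx":0,"wy":0,"wz":0},{"fingers":0.9,"dx":0,"dy":0,"dz":-15,"wx":0,"wy":0,"wz":0},{"fingers":0.9,"dx":0,"dy":0,"dz":-28,"wx":0,"wy":0,"wz":0},{"fingers":0.9,"dx":0,"dy":0,"dz":-42,"wx":0,"wy":0,"wz":0},{"fingers":0.9,"dx":0,"dy":0,"dz":-56,"wx":0,"wy":0,"wz":0},{"fingers":0.9,"dx":0,"dy":0,"dz":-70,"wx":0,"wy":0,"wz":0},{"fingers":0.9,"dx":0,"dy":0,"dz":-84,"wx":0,"wy":0,"wz":0},{"fingers":0.9,"dx":0,"dy":0,"dz":-94,"wx":0,"wy":0,"wz":0},{"fingers":0.9,"dx":0,"dy":0,"dz":-98,"wx":0,"wy":0,"wz":0},{"fingers":0.9,"dx":0,"dy":0,"dz":-98,"wx":0,"wy":0,"wz":0}]'; python3 -c "
from h import *
go((684.5,-53,275),-1)"
```

```text
clock: 4.05
position: [0.6831, -0.0521, 0.2724]
tool_rot: [0.0, 0.713, 0.701, 0.0]
ft_force: [5.5, -0.4, -7.1]
grip_width: 0.0135
gripper_force: 50.0
t 4.05 P [683.1 -52.1 272.4] F [ 5.5 -0.4 -7.1] w 13.5 q [-0.11  0.26  1.54  0.    1.33 -0.1 ] | d [-0.9  1.5 -2.6] w [0.1 0.  0. ]
```

```bash
python3 -m pendant '[{"fingers":0.18,"dx":0,"dy":0,"dz":0,"wx":0,"wy":0,"wz":0},{"fingers":0.18,"dx":0,"dy":0,"dz":0,"wx":0,"wy":0,"wz":0},{"fingers":0.18,"dx":0,"dy":0,"dz":0,"wx":0,"wy":0,"wz":0},{"fingers":0.18,"dx":0,"dy":0,"dz":-20,"wx":0,"wy":0,"wz":0},{"fingers":0.18,"dx":0,"dy":0,"dz":-60,"wx":0,"wy":0,"wz":0},{"fingers":0.18,"dx":0,"dy":-50,"dz":-70,"wx":0,"wy":0,"wz":0},{"fingers":0.18,"dx":0,"dy":-100,"dz":-70,"wx":0,"wy":0,"wz":0},{"fingers":-0.36,"dx":20,"dy":-140,"dz":-60,"wx":0,"wy":0,"wz":-8},{"fingers":-0.36,"dx":40,"dy":-185,"dz":-40,"wx":0,"wy":0,"wz":-16},{"fingers":-0.36,"dx":60,"dy":-220,"dz":0,"wx":0,"wy":0,"wz":-24}]'
python3 - <<'E'
from h import *
go((453.5,28,100),87)
T=lambda p,z:np.round(1000*ray('top',(p[0]/4.5+240-.4,p[1]/4.5+140-.4),z)[:2])
print('red',[T(p,.016).tolist() for p in [(15,440),(80,480),(130,400)]],T((72,362),.08),T((45,435),.08))
print('blue',[T(p,.016).tolist() for p in [(455,408),(527,425),(543,350),(470,315)]],T((520,305),.08),T((498,405),.08))
E
```

```text
clock: 5.05
position: [0.469, 0.0086, 0.2827]
tool_rot: [0.003, 0.55, 0.835, 0.002]
ft_force: [-0.3, 0.1, -0.1]
grip_width: 0.058
gripper_force: 0.0
t 5.05 P [469.    8.6 282.7] F [-0.3  0.1 -0.1] w 58.0 q [-0.03 -0.16  1.97  0.    1.33 -0.44] | d [ 24.5  -7.7 182.6] w [  0.2   0.3 -63.7]
red [[508.0, 147.0], [484.0, 100.0], [543.0, 71.0]] [553. 109.] [503. 121.]
blue [[558.0, -153.0], [551.0, -204.0], [605.0, -212.0], [625.0, -160.0]] [ 619. -183.] [ 551. -172.]
```

```bash
python3 -m pendant '[{"fingers":-0.36,"dx":8,"dy":-2,"dz":40,"wx":0,"wy":0,"wz":-8.5},{"fingers":-0.36,"dx":24,"dy":-8,"dz":80,"wx":0,"wy":0,"wz":-17},{"fingers":-0.36,"dx":24,"dy":-8,"dz":110,"wx":0,"wy":0,"wz":-25},{"fingers":-0.36,"dx":24,"dy":-8,"dz":130,"wx":0,"wy":0,"wz":-33},{"fingers":-0.36,"dx":24,"dy":-8,"dz":160,"wx":0,"wy":0,"wz":-42},{"fingers":-0.36,"dx":24,"dy":-8,"dz":183,"wx":0,"wy":0,"wz":-50},{"fingers":-0.36,"dx":24,"dy":-8,"dz":183,"wx":0,"wy":0,"wz":-58},{"fingers":-0.36,"dx":24,"dy":-8,"dz":183,"wx":0,"wy":0,"wz":-64},{"fingers":-0.36,"dx":24,"dy":-8,"dz":183,"wx":0,"wy":0,"wz":-64}]'
python3 - <<'E'
from h import *
go((453.5,28,15),87)
c=robot.get_calibration('wrist');print(proj('wrist',[[.4535,.028,.046],[.65,.018,.012]],c))
a=robot.snapshot('wrist')[:,:,::-1];cv2.imwrite('pics/w2.png',a)
E
```

```text
clock: 5.95
position: [0.4528, 0.0271, 0.0973]
tool_rot: [0.0, 0.026, 1.0, 0.0]
ft_force: [0.3, -0.7, -0.9]
grip_width: 0.0599
gripper_force: 0.0
t 5.95 P [452.8  27.1  97.3] F [ 0.3 -0.7 -0.9] w 59.9 q [ 0.   -0.02  2.2  -0.    0.96 -1.51] | d [-0.6  0.9 82.3] w [0.  0.  0.1]
[[284.80981141 231.57114067]
 [284.27869437 413.22266409]]
```

View pics/w2.png

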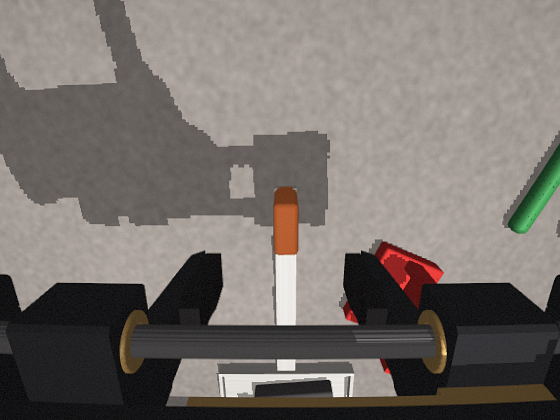

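The grip is centred between the fingers at (286,230), and the strip is aligned. I'll descend, grip, then shift sideways.

```bash
python3 -m pendant '[{"fingers":-0.36,"dx":0,"dy":1,"dz":30,"wx":0,"wy":0,"wz":0},{"fingers":-0.36,"dx":0,"dy":1,"dz":60,"wx":0,"wy":0,"wz":0},{"fingers":-0.36,"dx":0,"dy":1,"dz":80,"wx":0,"wy":0,"wz":0},{"fingers":-0.2,"dx":0,"dy":1,"dz":82,"wx":0,"wy":0,"wz":0},{"fingers":0.4,"dx":0,"dy":1,"dz":82,"wx":0,"wy":0,"wz":0},{"fingers":0.85,"dx":0,"dy":1,"dz":82,"wx":0,"wy":0,"wz":0},{"fingers":0.85,"dx":0,"dy":1,"dz":82,"wx":0,"wy":0,"wz":0},{"fingers":0.85,"dx":0,"dy":1,"dz":82,"wx":0,"wy":0,"wz":0}]' 30
python3 - <<'E'
from h import *
go((454,-48.6,15),89)
E
```

```text
clock: 6.8
position: [0.4539, 0.0281, 0.0161]
tool_rot: [0.001, 0.026, 1.0, 0.0]
ft_force: [0.4, 0.0, 0.3]
grip_width: 0.0229
gripper_force: 0.0
t 6.8 P [453.9  28.1  16.1] F [0.4 0.  0.3] w 22.9 q [ 0.01  0.11  2.25 -0.    0.78 -1.51] | d [ -4.1 -76.6   1.1] w [ 0.   0.1 -2. ]
```

```bash
python3 -m pendant '[{"fingers":0.9,"dx":0,"dy":0,"dz":0,"wx":0,"wy":0,"wz":0},{"fingers":0.9,"dx":0,"dy":0,"dz":0,"wx":0,"wy":0,"wz":0},{"fingers":0.9,"dx":0,"dy":0,"dz":0,"wx":0,"wy":0,"wz":0},{"fingers":0.9,"dx":0,"dy":-3,"dz":0,"wx":0,"wy":0,"wz":0},{"fingers":0.9,"dx":0,"dy":-8,"dz":0,"wx":0,"wy":0,"wz":-0.4},{"fingers":0.9,"dx":0,"dy":-15,"dz":0,"wx":0,"wy":0,"wz":-0.8},{"fingers":0.9,"dx":-1,"dy":-23,"dz":0,"wx":0,"wy":0,"wz":-1.2},{"fingers":0.9,"dx":-2,"dy":-31,"dz":0,"wx":0,"wy":0,"wz":-1.6},{"fingers":0.9,"dx":-2,"dy":-36,"dz":0,"wx":0,"wy":0,"wz":-2},{"fingers":0.9,"dx":-2,"dy":-38,"dz":0,"wx":0,"wy":0,"wz":-2}]' 30
python3 -m pendant '[{"fingers":0.9,"dx":0,"dy":-3,"dz":0,"wx":0,"wy":0,"wz":0},{"fingers":0.9,"dx":0,"dy":-8,"dz":0,"wx":0,"wy":0,"wz":0},{"fingers":0.9,"dx":0,"dy":-15,"dz":0,"wx":0,"wy":0,"wz":0},{"fingers":0.9,"dx":0,"dy":-23,"dz":0,"wx":0,"wy":0,"wz":0},{"fingers":0.9,"dx":-1,"dy":-31,"dz":0,"wx":0,"wy":0,"wz":0},{"fingers":0.9,"dx":-1,"dy":-36,"dz":0,"wx":0,"wy":0,"wz":0},{"fingers":0.9,"dx":-1,"dy":-38.5,"dz":0,"wx":0,"wy":0,"wz":0},{"fingers":0.9,"dx":-1,"dy":-38.5,"dz":0,"wx":0,"wy":0,"wz":0}]' 30
python3 - <<'E'
from h import *
go((500,-49.4,15),89)
a=robot.snapshot('top')[100:270,230:410,::-1];cv2.imwrite('pics/t2.png',cv2.resize(a,None,fx=3.5,fy=3.5,interpolation=cv2.INTER_CUBIC))
E
```

```text
clock: 7.8
position: [0.4539, -0.0096, 0.0157]
tool_rot: [0.001, 0.008, 1.0, 0.0]
ft_force: [1.1, 6.7, 4.4]
grip_width: 0.0159
gripper_force: 30.5
clock: 8.6
position: [0.4541, -0.0483, 0.0157]
tool_rot: [0.001, 0.008, 1.0, 0.0]
ft_force: [-0.5, 3.9, 6.6]
grip_width: 0.0157
gripper_force: 30.3
t 8.6 P [454.1 -48.3  15.7] F [-0.5  3.9  6.6] w 15.7 q [-0.16  0.12  2.25  0.    0.78 -1.72] | d [-45.9  -0.3   0.8] w [0.  0.1 0.1]
```

View pics/t2.png

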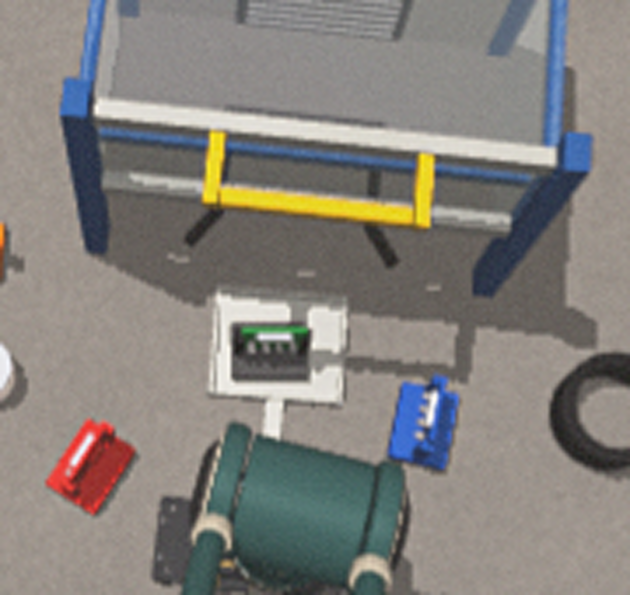

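The sash is up and the tray is still in line. The flared rail ends are at (190,240) and (395,262), and the tray rim at (217,292), (347,295), (343,403) and (210,395). The stand is upright.

Run:
```python
from h import *
T=lambda p,z:np.round(1000*ray('top',(p[0]/3.5+230-.4,p[1]/3.5+100-.4),z)[:2]).tolist()
print('rails',[T(p,.012) for p in [(190,240),(395,262),(220,210),(372,226)]])
r=np.array([T(p,.012) for p in [(217,292),(347,295),(343,403),(210,397)]]);print('rim',r.tolist(),r.mean(0))
print('trk',[T(p,0) for p in [(86,252),(107,250),(473,293),(493,297)]])
print('bar',[T(p,.29) for p in [(222,196),(413,213)]])
```

```text
rails [[746.0, 41.0], [742.0, -149.0], [778.0, 16.0], [775.0, -126.0]]
rim [[698.0, 12.0], [706.0, -107.0], [605.0, -110.0], [599.0, 10.0]] [652.   -48.75]
trk [[729.0, 137.0], [733.0, 118.0], [723.0, -224.0], [721.0, -243.0]]
bar [[685.0, 17.0], [685.0, -121.0]]
```

```bash
python3 -m pendant '[{"fingers":0.9,"dx":0,"dy":0,"dz":0,"wx":0,"wy":0,"wz":0},{"fingers":0.9,"dx":-3,"dy":-1,"dz":0,"wx":0,"wy":0,"wz":0},{"fingers":0.9,"dx":-8,"dy":-1,"dz":0,"wx":0,"wy":0,"wz":0},{"fingers":0.9,"dx":-15,"dy":-1,"dz":0,"wx":0,"wy":0,"wz":0},{"fingers":0.9,"dx":-23,"dy":-1,"dz":0,"wx":0,"wy":0,"wz":0},{"fingers":0.9,"dx":-31,"dy":-1,"dz":0,"wx":0,"wy":0,"wz":0},{"fingers":0.9,"dx":-39,"dy":-1,"dz":0,"wx":0,"wy":0,"wz":0},{"fingers":0.9,"dx":-44,"dy":-1,"dz":0,"wx":0,"wy":0,"wz":0},{"fingers":0.9,"dx":-47,"dy":-1,"dz":0,"wx":0,"wy":0,"wz":0},{"fingers":0.9,"dx":-47,"dy":-1,"dz":0,"wx":0,"wy":0,"wz":0}]' 60
python3 - <<'E'
from h import *
go((620,-52.4,15),89)
a=robot.snapshot('top')[100:270,230:410,::-1];cv2.imwrite('pics/t3.png',cv2.resize(a,None,fx=3.5,fy=3.5,interpolation=cv2.INTER_CUBIC))
E
```

```text
clock: 9.65
position: [0.4938, -0.0499, 0.0154]
tool_rot: [-0.007, 0.008, 1.0, 0.0]
ft_force: [-20.9, 0.8, 27.9]
grip_width: 0.0157
gripper_force: 60.0
t 9.65 P [493.8 -49.9  15.4] F [-20.9   0.8  27.9] w 15.7 q [-0.15  0.19  2.16 -0.    0.81 -1.7 ] | d [-126.2   -0.4   -1.4] w [ 0.  -0.8  0.1]
```

View pics/t3.png

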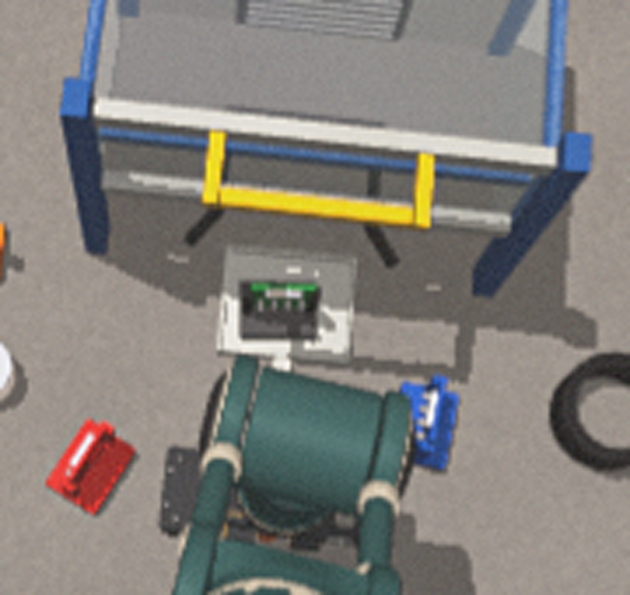

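Downward pressing (Fz 28 N) is adding drag, so I'll relieve it by easing up.

```bash
python3 -m pendant '[{"fingers":0.9,"dx":5,"dy":0,"dz":-1,"wx":0,"wy":0,"wz":0},{"fingers":0.9,"dx":5,"dy":0,"dz":-1,"wx":0,"wy":0,"wz":0},{"fingers":0.9,"dx":5,"dy":0,"dz":-1,"wx":0,"wy":0,"wz":0}]'
python3 -m pendant '[{"fingers":0.9,"dx":0,"dy":0,"dz":-1,"wx":0,"wy":0,"wz":0},{"fingers":0.9,"dx":0,"dy":0,"dz":-1,"wx":0,"wy":0,"wz":0}]'
python3 - <<'E'
from h import *
go((620,-52.4,15),89)
E
```

```text
clock: 10.0
position: [0.4931, -0.05, 0.0154]
tool_rot: [-0.002, 0.008, 1.0, 0.0]
ft_force: [-6.3, 0.7, 7.0]
grip_width: 0.0159
gripper_force: 60.0
clock: 10.2
position: [0.4948, -0.0502, 0.0163]
tool_rot: [-0.0, 0.008, 1.0, 0.0]
ft_force: [0.1, -0.1, -3.2]
grip_width: 0.0156
gripper_force: 60.0
t 10.2 P [494.8 -50.2  16.3] F [ 0.1 -0.1 -3.2] w 15.6 q [-0.15  0.19  2.16 -0.    0.79 -1.7 ] | d [-1.252e+02 -1.000e-01  1.200e+00] w [ 0. -0.  0.]
```

```bash
python3 -m pendant '[{"fingers":0.9,"dx":-3,"dy":0,"dz":0.3,"wx":0,"wy":0,"wz":0},{"fingers":0.9,"dx":-8,"dy":0,"dz":0.3,"wx":0,"wy":0,"wz":0},{"fingers":0.9,"dx":-14,"dy":0,"dz":0.2,"wx":0,"wy":0,"wz":0},{"fingers":0.9,"dx":-20,"dy":0,"dz":0.2,"wx":0,"wy":0,"wz":0},{"fingers":0.9,"dx":-26,"dy":0,"dz":0.1,"wx":0,"wy":0,"wz":0},{"fingers":0.9,"dx":-32,"dy":0,"dz":0,"wx":0,"wy":0,"wz":0},{"fingers":0.9,"dx":-37,"dy":0,"dz":0,"wx":0,"wy":0,"wz":0},{"fingers":0.9,"dx":-40,"dy":0,"dz":0,"wx":0,"wy":0,"wz":0}]'
python3 - <<'E'
from h import *
go((620,-52.4,15),89)
E
```

```text
clock: 11.0
position: [0.5358, -0.0509, 0.0169]
tool_rot: [0.0, 0.008, 1.0, -0.0]
ft_force: [0.3, -0.0, -3.2]
grip_width: 0.0155
gripper_force: 60.0
t 11.0 P [535.8 -50.9  16.9] F [ 0.3 -0.  -3.2] w 15.5 q [-0.14  0.25  2.08 -0.    0.81 -1.69] | d [-84.2  -0.1   2. ] w [-0.  0.  0.]
```

```bash
python3 -m pendant '[{"fingers":0.9,"dx":-3,"dy":0,"dz":0.5,"wx":0,"wy":0,"wz":0},{"fingers":0.9,"dx":-8,"dy":0,"dz":0.8,"wx":0,"wy":0,"wz":0},{"fingers":0.9,"dx":-14,"dy":0,"dz":0.8,"wx":0,"wy":0,"wz":0},{"fingers":0.9,"dx":-20,"dy":0,"dz":0.8,"wx":0,"wy":0,"wz":0},{"fingers":0.9,"dx":-26,"dy":0,"dz":0.8,"wx":0,"wy":0,"wz":0},{"fingers":0.9,"dx":-32,"dy":0,"dz":0.8,"wx":0,"wy":0,"wz":0},{"fingers":0.9,"dx":-38,"dy":0,"dz":0.8,"wx":0,"wy":0,"wz":0},{"fingers":0.9,"dx":-44,"dy":0,"dz":0.8,"wx":0,"wy":0,"wz":0},{"fingers":0.9,"dx":-48,"dy":0,"dz":0.8,"wx":0,"wy":0,"wz":0},{"fingers":0.9,"dx":-50,"dy":0,"dz":0.8,"wx":0,"wy":0,"wz":0}]'
python3 - <<'E'
from h import *
go((620,-52.4,15),89)
E
```

```text
clock: 12.0
position: [0.5857, -0.0517, 0.0161]
tool_rot: [0.0, 0.008, 1.0, -0.0]
ft_force: [-2.1, -1.2, -3.0]
grip_width: 0.0152
gripper_force: 60.0
t 12.0 P [585.7 -51.7  16.1] F [-2.1 -1.2 -3. ] w 15.2 q [-0.13  0.33  1.97 -0.    0.84 -1.68] | d [-34.3  -0.1   1.2] w [-0.  0.  0.]
```

```bash
python3 -m pendant '[{"fingers":0.9,"dx":-3,"dy":0,"dz":0,"wx":0,"wy":0,"wz":0},{"fingers":0.9,"dx":-8,"dy":0,"dz":0.2,"wx":0,"wy":0,"wz":0},{"fingers":0.9,"dx":-13,"dy":0,"dz":0.3,"wx":0,"wy":0,"wz":0},{"fingers":0.9,"dx":-18,"dy":0,"dz":0.3,"wx":0,"wy":0,"wz":0},{"fingers":0.9,"dx":-22,"dy":0,"dz":0.3,"wx":0,"wy":0,"wz":0},{"fingers":0.9,"dx":-26,"dy":0,"dz":0.3,"wx":0,"wy":0,"wz":0},{"fingers":0.9,"dx":-28,"dy":0,"dz":0.3,"wx":0,"wy":0,"wz":0},{"fingers":0.9,"dx":-30,"dy":0,"dz":0.3,"wx":0,"wy":0,"wz":0},{"fingers":0.9,"dx":-30,"dy":0,"dz":0.3,"wx":0,"wy":0,"wz":0}]'
python3 -m pendant '[{"fingers":0.9,"dx":-1,"dy":0,"dz":0,"wx":0,"wy":0,"wz":0},{"fingers":0.9,"dx":-2,"dy":0,"dz":0,"wx":0,"wy":0,"wz":0},{"fingers":0.9,"dx":-2,"dy":0,"dz":0,"wx":0,"wy":0,"wz":0}]'
python3 - <<'E'
from h import *
go((621,-52.4,15),89)
E
```

```text
clock: 12.9
position: [0.6156, -0.0522, 0.0159]
tool_rot: [0.0, 0.008, 1.0, 0.0]
ft_force: [0.9, -0.1, -3.8]
grip_width: 0.0155
gripper_force: 60.0
clock: 13.2
position: [0.6171, -0.0522, 0.0158]
tool_rot: [0.0, 0.008, 1.0, -0.0]
ft_force: [-1.0, -0.6, -2.5]
grip_width: 0.0154
gripper_force: 60.0
t 13.2 P [617.1 -52.2  15.8] F [-1.  -0.6 -2.5] w 15.4 q [-0.12  0.38  1.9   0.    0.86 -1.68] | d [-3.9 -0.1  0.8] w [-0.  0.  0.]
```

```bash
for i in 1; do python3 -m pendant '[{"fingers":0.9,"dx":-1,"dy":0,"dz":0.3,"wx":0,"wy":0,"wz":0},{"fingers":0.9,"dx":-2,"dy":0,"dz":0.3,"wx":0,"wy":0,"wz":0},{"fingers":0.9,"dx":-3,"dy":0,"dz":0.3,"wx":0,"wy":0,"wz":0},{"fingers":0.9,"dx":-3,"dy":0,"dz":0.3,"wx":0,"wy":0,"wz":0}]'; done | grep -E 'pos|ft'
python3 -m pendant '[{"fingers":0.9,"dx":-1,"dy":0,"dz":0,"wx":0,"wy":0,"wz":0},{"fingers":0.9,"dx":-2,"dy":0,"dz":0,"wx":0,"wy":0,"wz":0},{"fingers":0.9,"dx":-2,"dy":0,"dz":0,"wx":0,"wy":0,"wz":0}]'|grep -E 'pos|ft'
python3 -m pendant '[{"fingers":0.9,"dx":-1,"dy":0,"dz":0,"wx":0,"wy":0,"wz":0},{"fingers":0.9,"dx":-2,"dy":0,"dz":0,"wx":0,"wy":0,"wz":0},{"fingers":0.9,"dx":-2,"dy":0,"dz":0,"wx":0,"wy":0,"wz":0}]'|grep -E 'pos|ft'
```

```text
position: [0.6182, -0.0522, 0.0155]
ft_force: [-6.5, 1.0, 3.2]
position: [0.6182, -0.0522, 0.0154]
ft_force: [-12.5, 0.7, 8.6]
position: [0.6182, -0.0522, 0.0154]
ft_force: [-18.8, -0.8, 13.8]
```

```bash
python3 -m pendant '[{"fingers":0.9,"dx":3,"dy":0,"dz":-0.5,"wx":0,"wy":0,"wz":0},{"fingers":0.9,"dx":5,"dy":0,"dz":-0.5,"wx":0,"wy":0,"wz":0},{"fingers":0.5,"dx":5,"dy":0,"dz":-0.5,"wx":0,"wy":0,"wz":0},{"fingers":-0.2,"dx":5,"dy":0,"dz":-0.5,"wx":0,"wy":0,"wz":0},{"fingers":-0.2,"dx":5,"dy":0,"dz":-0.5,"wx":0,"wy":0,"wz":0},{"fingers":-0.2,"dx":5,"dy":0,"dz":-0.5,"wx":0,"wy":0,"wz":0}]'
python3 -m pendant '[{"fingers":-0.2,"dx":10,"dy":0,"dz":-3,"wx":0,"wy":0,"wz":0},{"fingers":-0.2,"dx":30,"dy":0,"dz":-8,"wx":0,"wy":0,"wz":0},{"fingers":-0.2,"dx":60,"dy":0,"dz":-10,"wx":0,"wy":0,"wz":0},{"fingers":-0.2,"dx":95,"dy":0,"dz":-30,"wx":0,"wy":0,"wz":0},{"fingers":-0.2,"dx":120,"dy":0,"dz":-70,"wx":0,"wy":0,"wz":0},{"fingers":-0.2,"dx":130,"dy":0,"dz":-120,"wx":0,"wy":0,"wz":0},{"fingers":-0.2,"dx":130,"dy":0,"dz":-170,"wx":0,"wy":0,"wz":0},{"fingers":-0.2,"dx":130,"dy":0,"dz":-220,"wx":0,"wy":0,"wz":0},{"fingers":1,"dx":130,"dy":0,"dz":-270,"wx":0,"wy":0,"wz":0},{"fingers":1,"dx":130,"dy":0,"dz":-320,"wx":0,"wy":0,"wz":0}]' 20
python3 - <<'E'
from h import *
go((684,-52.5,320),89)
a=robot.snapshot('top')[80:270,210:410,::-1]; b=robot.snapshot('side')[100:295,230:440,::-1]
f=lambda x,k:cv2.resize(x,(400,400*x.shape[0]//x.shape[1]),interpolation=cv2.INTER_CUBIC)
A,B=f(a,2),f(b,2);h=min(len(A),len(B));cv2.imwrite('pics/m.png',np.hstack([A[:h],B[:h]]))
E
```

```text
clock: 14.8
position: [0.6202, -0.0524, 0.0166]
tool_rot: [0.001, 0.008, 1.0, -0.0]
ft_force: [0.9, -0.4, -0.8]
grip_width: 0.0439
gripper_force: 0.0
clock: 15.8
position: [0.488, -0.05, 0.3373]
tool_rot: [0.0, 0.008, 1.0, -0.0]
ft_force: [0.9, -0.3, -0.4]
grip_width: 0.0388
gripper_force: 0.0
t 15.8 P [488.  -50.  337.3] F [ 0.9 -0.3 -0.4] w 38.8 q [-0.15 -0.14  1.85 -0.    1.43 -1.71] | d [-196.1    0.8   17.4] w [-0.  0.  0.]
```

View pics/m.png

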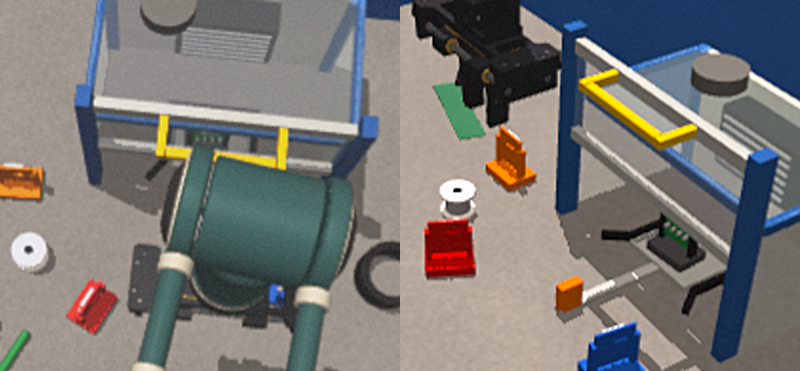

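```bash
python3 -m pendant '[{"fingers":1,"dx":-20,"dy":0,"dz":0,"wx":0,"wy":0,"wz":0},{"fingers":1,"dx":-60,"dy":0,"dz":0,"wx":0,"wy":0,"wz":0},{"fingers":1,"dx":-110,"dy":0,"dz":0,"wx":0,"wy":0,"wz":0},{"fingers":1,"dx":-150,"dy":0,"dz":0,"wx":0,"wy":0,"wz":0},{"fingers":1,"dx":-180,"dy":0,"dz":0,"wx":0,"wy":0,"wz":0},{"fingers":1,"dx":-196,"dy":0,"dz":0,"wx":0,"wy":0,"wz":0},{"fingers":1,"dx":-196,"dy":0,"dz":15,"wx":0,"wy":0,"wz":0},{"fingers":1,"dx":-196,"dy":0,"dz":25,"wx":0,"wy":0,"wz":0},{"fingers":1,"dx":-196,"dy":0,"dz":30,"wx":0,"wy":0,"wz":0},{"fingers":1,"dx":-196,"dy":0,"dz":30,"wx":0,"wy":0,"wz":0}]' 20
python3 - <<'E'
from h import *
go((684,-52.5,197),89)
print(ray('side',(318.7,248.5),.046))
E
```

```text
clock: 16.9
position: [0.6833, -0.0532, 0.3032]
tool_rot: [-0.002, 0.008, 1.0, 0.0]
ft_force: [0.1, 0.6, -0.2]
grip_width: 0.0001
gripper_force: 0.0
t 16.9 P [683.3 -53.2 303.2] F [ 0.1  0.6 -0.2] w 0.1 q [-0.11  0.26  1.5  -0.    1.39 -1.67] | d [ -1.1   0.7 106.2] w [ 0.  -0.2  0. ]
[ 0.6164666  -0.05136728  0.046     ]
```

```bash
python3 -m pendant '[{"fingers":1,"dx":0,"dy":0,"dz":6,"wx":0,"wy":0,"wz":0},{"fingers":1,"dx":0,"dy":0,"dz":12,"wx":0,"wy":0,"wz":0},{"fingers":1,"dx":0,"dy":0,"dz":20,"wx":0,"wy":0,"wz":0},{"fingers":1,"dx":0,"dy":0,"dz":30,"wx":0,"wy":0,"wz":0},{"fingers":1,"dx":0,"dy":0,"dz":40,"wx":0,"wy":0,"wz":0},{"fingers":1,"dx":0,"dy":0,"dz":50,"wx":0,"wy":0,"wz":0},{"fingers":1,"dx":0,"dy":0,"dz":58,"wx":0,"wy":0,"wz":0},{"fingers":1,"dx":0,"dy":0,"dz":60,"wx":0,"wy":0,"wz":0}]'
python3 -m pendant '[{"fingers":1,"dx":0,"dy":0,"dz":8,"wx":0,"wy":0,"wz":0},{"fingers":1,"dx":0,"dy":0,"dz":16,"wx":0,"wy":0,"wz":0},{"fingers":1,"dx":0,"dy":0,"dz":24,"wx":0,"wy":0,"wz":0},{"fingers":1,"dx":0,"dy":0,"dz":32,"wx":0,"wy":0,"wz":0},{"fingers":1,"dx":0,"dy":0,"dz":38,"wx":0,"wy":0,"wz":0},{"fingers":1,"dx":0,"dy":0,"dz":42,"wx":0,"wy":0,"wz":0},{"fingers":1,"dx":0,"dy":0,"dz":44,"wx":0,"wy":0,"wz":0},{"fingers":1,"dx":0,"dy":0,"dz":44,"wx":0,"wy":0,"wz":0}]'
```

```text
clock: 17.7
position: [0.685, -0.0534, 0.2433]
tool_rot: [-0.001, 0.008, 1.0, 0.0]
ft_force: [0.7, -0.5, 3.2]
grip_width: 0.0006
gripper_force: 1.5
clock: 18.5
position: [0.6848, -0.0533, 0.2003]
tool_rot: [-0.0, 0.008, 1.0, 0.0]
ft_force: [0.2, 0.4, -0.2]
grip_width: 0.0007
gripper_force: 0.0
```

```bash
python3 -m pendant '[{"fingers":1,"dx":0,"dy":0,"dz":1.5,"wx":0,"wy":0,"wz":0},{"fingers":1,"dx":0,"dy":0,"dz":3,"wx":0,"wy":0,"wz":0},{"fingers":1,"dx":0,"dy":0,"dz":4,"wx":0,"wy":0,"wz":0},{"fingers":1,"dx":0,"dy":0,"dz":4,"wx":0,"wy":0,"wz":0}]' | grep -E 'pos|ft'
python3 -m pendant '[{"fingers":1,"dx":0,"dy":0,"dz":1,"wx":0,"wy":0,"wz":0},{"fingers":1,"dx":0,"dy":0,"dz":2,"wx":0,"wy":0,"wz":0},{"fingers":1,"dx":0,"dy":0,"dz":2,"wx":0,"wy":0,"wz":0}]' | grep -E 'pos|ft'
```

```text
position: [0.6849, -0.0533, 0.1974]
ft_force: [-3.0, 0.1, 5.6]
position: [0.6849, -0.0533, 0.1974]
ft_force: [-4.7, 0.9, 10.9]
```

The sash is on its lower stop: the bar top is at 197.4 mm and it holds firm under 11 N. I'll retreat and check.

```bash
python3 -m pendant '[{"fingers":1,"dx":0,"dy":0,"dz":-5,"wx":0,"wy":0,"wz":0},{"fingers":1,"dx":0,"dy":0,"dz":-30,"wx":0,"wy":0,"wz":0},{"fingers":1,"dx":0,"dy":0,"dz":-80,"wx":0,"wy":0,"wz":0},{"fingers":1,"dx":0,"dy":0,"dz":-120,"wx":0,"wy":0,"wz":0},{"fingers":1,"dx":50,"dy":0,"dz":-140,"wx":0,"wy":0,"wz":0},{"fingers":1,"dx":100,"dy":0,"dz":-140,"wx":0,"wy":0,"wz":0},{"fingers":1,"dx":150,"dy":0,"dz":-140,"wx":0,"wy":0,"wz":0},{"fingers":1,"dx":200,"dy":0,"dz":-140,"wx":0,"wy":0,"wz":0},{"fingers":1,"dx":220,"dy":40,"dz":-140,"wx":0,"wy":0,"wz":0},{"fingers":1,"dx":220,"dy":90,"dz":-140,"wx":0,"wy":0,"wz":0}]'
python3 -m pendant '[{"fingers":1,"dx":20,"dy":50,"dz":0,"wx":0,"wy":0,"wz":0},{"fingers":1,"dx":20,"dy":100,"dz":0,"wx":0,"wy":0,"wz":0},{"fingers":1,"dx":20,"dy":150,"dz":0,"wx":0,"wy":0,"wz":0},{"fingers":1,"dx":20,"dy":200,"dz":0,"wx":0,"wy":0,"wz":0},{"fingers":1,"dx":20,"dy":250,"dz":0,"wx":0,"wy":0,"wz":0},{"fingers":1,"dx":20,"dy":250,"dz":0,"wx":0,"wy":0,"wz":0}]'
python3 - <<'E'
from h import *
a=robot.snapshot('top')[80:225,240:400,::-1]; b=robot.snapshot('side')[150:295,290:450,::-1]
f=lambda x:cv2.resize(x,None,fx=2.5,fy=2.5,interpolation=cv2.INTER_CUBIC)
cv2.imwrite('pics/final.png',np.hstack([f(a),f(b)]))
O=np.array([741.5,-53.5]);y=-.018
H=lambda x,yy,z:np.r_[(O+np.array([[np.cos(y),-np.sin(y)],[np.sin(y),np.cos(y)]])@[x,yy])/1000,z/1000]
for n,X in [('grip top',H(-120,0,46)),('stop L',H(130,60,14)),('home rim far L',H(130,60,12)),('far R',H(130,-60,12)),('near R',H(30,-60,12))]:
    print(n,((proj('top',X)[0]-[240,80])*2.5).round(),((proj('side',X)[0]-[290,150])*2.5+[400,0]).round())
E
```

```text
clock: 20.2
position: [0.464, 0.0394, 0.3351]
tool_rot: [0.0, 0.011, 1.0, -0.0]
ft_force: [2.6, -0.9, -0.1]
grip_width: 0.0004
gripper_force: 0.0
clock: 20.8
position: [0.4501, 0.2955, 0.3339]
tool_rot: [-0.001, 0.006, 1.0, 0.001]
ft_force: [0.8, -0.3, 0.4]
grip_width: 0.0004
gripper_force: 0.0
grip top [176. 313.] [476. 244.]
stop L [146. 132.] [626. 160.]
home rim far L [146. 132.] [626. 161.]
far R [237. 142.] [698. 219.]
near R [231. 213.] [625. 252.]
```

View pics/final.png

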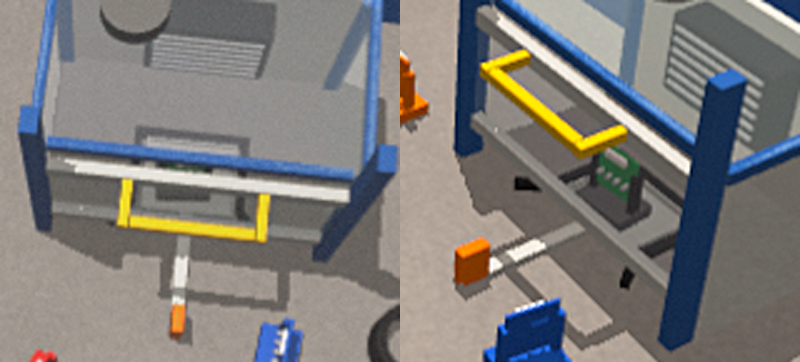

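The final view shows the sash down. The stand is upright in the tray, which sits against the dark stop at about (190,137). The grip sticks out at (177,313), with (176,313) predicted for home.

```bash
python3 -c "
from rig import robot
print(robot.job_done())"
```

```text
the job is handed in; nothing more can be done
None
```

I raised the sash by its bar, slid the tray in against the back stop with the board stand upright, lowered the sash fully, and handed the job in at about 21 s; no verdict came back.

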